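Close up the postcard case for the night

TASK

Close the plywood card case on the post counter for the night: push its upright display flap down flat inside the case first, while the lid still stands open, then push the lid over until it is fully shut on the rim. Nothing is to be picked up: do not lift or shove the case, leave everything else on the counter and in the case where it is, and finish clear of everything.

Things in the scene. Friction and masses are not known exactly. Their poses are not given: they have to be found in the camera images.
- case: open plywood card case, heavy (3 kg) and loose on the table, 220 mm (its x) by 260 mm (its y) and 80 mm high, walls 10 mm. Origin at the centre of its underside. Along its +x side runs the lid's hinge, along its -x side the flap's hinge. It stands with its +x turned roughly to the robot's left (world +y), up to 0.6 rad either way
- lid (a joint): angle of the plywood lid (220 x 260 mm, 10 mm thick, 0.25 kg): 0 = shut flat on the rim, pi/2 = standing upright over the hinge side, stop at 1.9 (leaning back, away from the case). A stiff hinge: it stays wherever it is left and needs 1 to 4 N at its free edge to move, all the way down
- lid_hinge (a point): middle of the lid's hinge line, which runs along the case's y at case x = +110 mm, 80.5 mm above the table; the lid's underside lies on this line and its outer face 10 mm from it
- lid_edge (a point): middle of the lid's free edge, 220 mm from the hinge line, at half the lid's thickness; about 300 mm above the table while the lid stands open. From here the lid's x axis points back to the hinge and its z axis out of its outer (upper when shut) face
- flap (a joint): angle of the plywood display flap (130 mm from hinge to free edge, 220 mm wide, 8 mm thick, 0.1 kg): 0 = folded down flat inside the case, pi/2 = upright, stop at 1.7 (leaning outward). A stiff hinge: it stays where it is left and needs 1 to 2 N at its free edge to move, all the way down
- flap_hinge (a point): middle of the flap's hinge line, which runs along the case's y at case x = -95 mm, 68 mm above the table, in the middle of the flap's thickness; folded flat, the flap reaches from there towards case +x and its top lies 8 mm below the rim
- flap_edge (a point): middle of the flap's free edge, 130 mm from its hinge line; about 198 mm above the table while the flap is upright
- inkpad_mid (a point): flat dark metal ink pad tin 45 x 110 x 20 mm lying inside the case, in the narrow compartment next to the lid's hinge; its centre; to be left alone
- stamp_mid (a point): rubber stamp with turned wooden handle, 50 x 30 mm foot, 70 mm tall, on the robot's side of the case; half-way up; to be left alone
- tape_mid (a point): roll of parcel tape lying flat, 90 mm across, 48 mm high, beyond the case; half-way up; to be left alone
- glue_mid (a point): white glue bottle, 44 mm across, 120 mm tall, beyond the case; half-way up; to be left alone
- mug_mid (a point): white mug, 80 mm across, 90 mm tall, to the left; half-way up; to be left alone
- parcel_mid (a point): small cardboard parcel 160 x 110 x 70 mm, to the right; its centre; to be left alone
- cards_mid (a point): pile of postcards 105 x 150 x 30 mm, to the right; its centre; to be left alone

How it is judged (in metres and radians):
On the way, in this order (a step that is already met when the one before it is completed fails the run):
1. the flap is folded down flat in the case (below 0.08 rad) while the lid still stands open (above 1.1 rad) (value of joint flap below 0.08 rad and value of joint lid above 1.1 rad), for 0.2 s.
2. the lid is shut (below 0.04 rad) over the folded flap (value of joint lid below 0.04 rad and value of joint flap below 0.08 rad), for 0.2 s.
At the end, for the whole second after the job is handed in: The flap lies flat (within 0.08 rad) and the lid is shut (within 0.04 rad, 9 mm at its free edge); the case is at rest within 20 mm, and every other thing within 30 mm, of where it started (all of step 2 and linear speed of case below 0.05 m/s and distance of case from where it was at the start of the episode below 0.02 m and distance of each of inkpad_mid, stamp_mid, tape_mid, glue_mid, mug_mid, parcel_mid, cards_mid from where it was at the start of the episode below 0.03 m); the robot touches nothing.
It fails at once if the lid is swung down (below 1.0 rad) before the flap is folded (flap above 0.15 rad) (value of joint lid below 1 rad and value of joint flap above 0.15 rad).
It fails at once if the case is lifted, tipped or shoved (more than 20 mm, or 0.1 rad) (distance of case from where it was at the start of the episode above 0.02 m or angle between case's own z axis and vertical above 0.1 rad or height (world z) of case above 0.012 m).
It fails at once if another thing is lifted, carried or pushed away (more than 30 mm) (distance of any of inkpad_mid, stamp_mid, tape_mid, glue_mid, mug_mid, parcel_mid, cards_mid from where it was at the start of the episode above 0.03 m).
It also fails if it takes over 58 s, if anything falls off the work surface, if the arm or the gripper's body presses on something with over 40 N, if the wrist force passes 120 N, or if a joint passes its speed limit or range.

ROBOT

A 7-joint arm with a two-finger parallel gripper is mounted at the origin on the work surface. World frame = base frame: x ahead of the robot, y to its left, z up, the work surface at z = 0. Lengths are in mm, angles in degrees, forces in N, time in s.
With the tool pointing down it reaches from about 425 to 950 mm from the base axis. Payload 4.7 kg.
Tool frame: the origin (TCP) lies at the very end of the fingers, on their centre line; the grasp point (between the pads) lies 19 mm behind it; z points along the fingers, y is the direction in which the jaws open and shut (so a half turn about z gives the same grasp; the last joint's range is limited). The gripper opens to 87 mm and grips with 3 to 60 N. Pads are 19 mm wide; open, the fingers measure 117 mm over their backs; the gripper's body (75 mm by 190 mm) begins 51 mm behind the grasp point.
Start: joints at [-64.91, 26.849, -2.785, 87.806, 1.381, 65.374, -4.715], TCP at [303.735, 602.822, 222.573] pointing down, gripper open.
Joint ranges: [-148.3, 148.3], [-19.14, 114.17], [-79.39, 73.82], [5.75, 140.21], [-59.74, 239.74], [12.07, 113.84], [-152.46, 152.46]. Speed limits (degrees/s): [147.25, 147.25, 180, 180, 180, 180, 180].

INTERFACE

Orientations are given as a 3x3 rotation matrix whose columns are the frame's x, y, z axes.
In Python, from bench import robot, capture, get_calibration, silhouettes, tip_of gives the robot as it stands. The module is installed in compiled form; this text tells all that it offers. Calls block until the motion is done:
- robot.movep(position, orientation): joint-space move of the TCP to a pose.
- robot.move_l(position, orientation=None, vel=150): straight line of the TCP; orientation=None keeps the orientation; vel is the mean speed in mm/s.
- robot.move_joints(angles): joint-space move.
- robot.let_go() and robot.close(): open the fingers fully, or close them until they stop; the grip force is fixed at half the most.
- robot.sleep(seconds).
- robot.ik(position, orientation): joint angles nearest the present ones, or None.
- robot.get_state(): the state.
- capture(name): name is "scene" or "top" or "wrist"; returns the picture (384x512x3 uint8, blue, green, red); there is no depth.
- get_calibration(name): a dict with "fx", "fy", "cx", "cy" (pixels), "xyz" and "rotation" of the camera in the world. Camera axes: x right, y down, z forward; pixel columns grow to the right and rows downward; lengths in mm; the calibration is good to about 2 mm. The wrist camera is an equidistant fisheye: a pixel r from the principal point sees the ray r / f radians off the axis. A picture is of the moment at which its call begins: read the wrist's pose just before it. get_calibration takes no time and is no camera call; for the wrist camera it gives the pose at the moment of the call.
A pose or a line that the arm cannot do raises robot.PlanningError and nothing moves.
- robot.sign_off(): hands the job in, once; it reports no verdict.
Trained networks look in the newest picture that a camera, given by its name, has taken for a name from the list of things; names that differ only in an ending like _2 or _b are one class to them, and where a whole thing is asked for, a point or a joint stands for the part that bears it (a point fixed in the world has none). Each returns a list of dicts, best first, with "conf" (0 to 1); they miss things now and then, are a little off and sometimes report something else, mostly with a low value. They report only what shows in the picture. A call takes as long as a camera call.
- silhouettes(camera, query): "region" (384x512 bool, what is visible of it) and "bbox" ([left, top, right, bottom] in pixels, round what is visible of it).
- tip_of(camera, query): "centre" ([column, row] in pixels: a listed point, or the origin of a listed thing).
The state is a dict: "t": time; "joints": joint angles; "dq": joint speeds; "joint_torque": joint torques, N m; "ee_pos": TCP position; "tool_rot": TCP orientation; "ft_force": force on the tool from outside, world axes, zero at the start; "ft_torque": the same for the moment, N m; "grip_width": finger opening in mm.
Only numpy, scipy, OpenCV 4.12 (cv2) and the standard library are available. Lean on these libraries where they do the work, as an engineer would, in place of code of your own. Each camera call takes 0.05 s, during which the arm holds its last target.

## Working session

There is one attempt and no reset: what is moved stays moved. The work goes in short steps, each a Python script; the robot and the scene stay as the last script left them, time stands still between calls to the robot, and variables do not carry over. Pictures are saved under pics/ and viewed, and the job is handed in when it is done.

```bash
mkdir -p pics; python3 - <<'E'
from bench import robot, capture, get_calibration
import cv2,numpy as np
s=robot.get_state(); print(s['t'],s['ee_pos'],s['tool_rot'],s['grip_width'])
for n in ("scene","top","wrist"):
    c=get_calibration(n); print(n,c)
    cv2.imwrite(f"pics/a_{n}.png",capture(n))
E
```

```text
0.0 [303.49391792 602.25895355 221.50064909] [[-8.93027268e-01  4.50001806e-01 -8.20601241e-04]
 [ 4.50002550e-01  8.93025545e-01 -1.75526536e-03]
 [-5.70547084e-05 -1.93677248e-03 -9.99998123e-01]] 87.03419820738344
scene {'fx': 443.4563565370863, 'fy': 443.4563565370863, 'cx': 261.24392813816866, 'cy': 187.54059682123977, 'xyz': array([ 934.09540737, -561.31538883, 1123.16115988]), 'rotation': array([[ 0.82079992,  0.47907081, -0.31109267],
       [ 0.57112408, -0.67852381,  0.46197697],
       [ 0.0102359 , -0.55686317, -0.83054117]])}
top {'fx': 436.3855911728494, 'fy': 436.3855911728494, 'cx': 259.61366889386585, 'cy': 191.8394398255971, 'xyz': array([ 3.40926130e+02, -7.71683124e-01,  1.25275970e+03]), 'rotation': array([[ 4.07823758e-03, -9.83506034e-01,  1.80829339e-01],
       [-9.99712430e-01,  2.63368195e-04,  2.39789021e-02],
       [-2.36310196e-02, -1.80875130e-01, -9.83222133e-01]])}
wrist {'fx': 297.3186396354542, 'fy': 297.3186396354542, 'cx': 259.987060915394, 'cy': 186.52046200008402, 'xyz': array([230.99236852, 639.66609422, 384.90709776]), 'rotation': array([[ 0.45047091,  0.85362231,  0.26154331],
       [ 0.89278908, -0.43008271, -0.13400196],
       [-0.00190181,  0.29386699, -0.95584443]])}
```

View pics/a_scene.png

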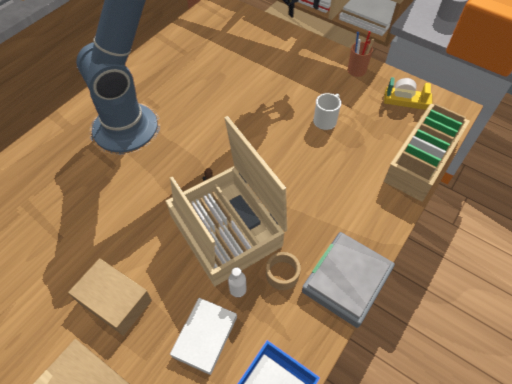

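View pics/a_top.png

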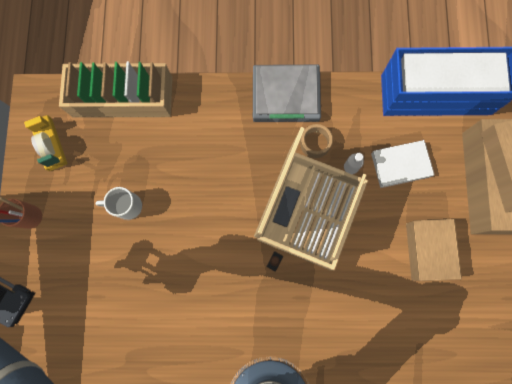

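View pics/a_wrist.png

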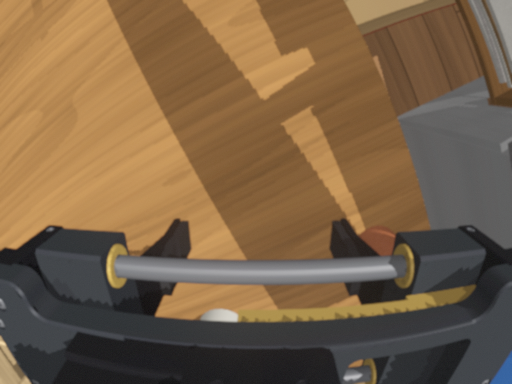

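The scene view shows the case at (228,225), with the lid standing at its right (255,180) and the flap upright at its left (193,225). In the top view the case is at (312,198), the stamp at (274,261), the glue at (353,163) and the tape at (317,139). Next I'll get points from the networks and triangulate them.

```bash
cat > h.py <<'E'
from bench import robot, capture, get_calibration, silhouettes, tip_of
import numpy as np
def ray(cam,px):
    c=get_calibration(cam); d=np.array([(px[0]-c['cx'])/c['fx'],(px[1]-c['cy'])/c['fy'],1.])
    d=c['rotation']@d; return np.array(c['xyz']),d/np.linalg.norm(d)
def tri(rs):
    A=np.zeros((3,3));b=np.zeros(3)
    for o,d in rs:
        P=np.eye(3)-np.outer(d,d);A+=P;b+=P@o
    x=np.linalg.solve(A,b); return x,[np.linalg.norm((np.eye(3)-np.outer(d,d))@(x-o)) for o,d in rs]
def proj(cam,p):
    c=get_calibration(cam); q=c['rotation'].T@(np.array(p)-c['xyz']); return np.array([c['fx']*q[0]/q[2]+c['cx'],c['fy']*q[1]/q[2]+c['cy']])
E
python3 - <<'E'
from h import *
np.set_printoptions(precision=1,suppress=True)
capture("scene");capture("top")
for q in "case lid_hinge lid_edge flap_hinge flap_edge inkpad_mid stamp_mid tape_mid glue_mid mug_mid".split():
    a=tip_of("scene",q);b=tip_of("top",q)
    print(q,[(np.array(x['centre']),round(x['conf'],2)) for x in a[:2]],[(np.array(x['centre']),round(x['conf'],2)) for x in b[:2]])
    if a and b: 
        x,e=tri([ray("scene",a[0]['centre']),ray("top",b[0]['centre'])]); print('   ',x,np.array(e))
E
```

```text
case [(array([224. , 231.2]), 0.69)] [(array([309.7, 210.7]), 0.61), (array([403.5, 162.4]), 0.37)]
    [ 513.8 -117.9   -2.1] [3.5 3.5]
lid_hinge [] [(array([275.3, 193.9]), 0.83)]
lid_edge [(array([250.1, 150.2]), 0.9)] [(array([281.1, 177.2]), 0.66)]
    [546.3 -28.3 300.5] [4.2 4.2]
flap_hinge [(array([190.8, 237.4]), 0.56)] [(array([340. , 219.8]), 0.78)]
    [ 476.8 -200.8   51.9] [10. 10.]
flap_edge [(array([192.1, 206.3]), 0.61)] [(array([347.6, 213.4]), 0.63)]
    [ 481.5 -188.9  198. ] [0.3 0.3]
inkpad_mid [(array([245.3, 213.3]), 0.63)] []
stamp_mid [(array([209.7, 176.6]), 0.44), (array([203.5, 337.4]), 0.36)] [(array([275.1, 263.3]), 0.66)]
    [368.6 -11.   24.2] [5.1 5.1]
tape_mid [] [(array([316.5, 137.6]), 0.7)]
glue_mid [] [(array([353.8, 162.1]), 0.69)]
mug_mid [(array([327.6, 113.9]), 0.7)] [(array([121. , 202.6]), 0.68)]
    [534.7 426.7  22.4] [1.6 1.6]
```

```bash
python3 - <<'E'
import cv2
a=cv2.imread("pics/a_scene.png")[110:300,150:300]; b=cv2.imread("pics/a_top.png")[110:290,240:390]
cv2.imwrite("pics/z_scene.png",cv2.resize(a,None,fx=3.1,fy=3.1,interpolation=cv2.INTER_CUBIC))
cv2.imwrite("pics/z_top.png",cv2.resize(b,None,fx=3.3,fy=3.3,interpolation=cv2.INTER_CUBIC))
E
```

```text
(no output)
```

View pics/z_scene.png

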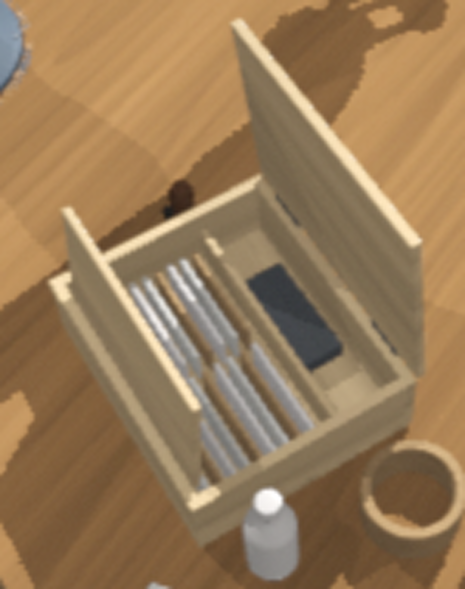

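View pics/z_top.png

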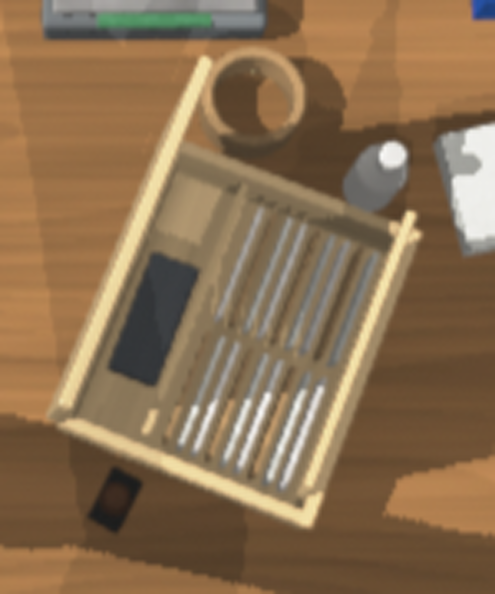

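```bash
cat >> h.py <<'E'
def model(p):
    x,y,yaw,l,f=p; c,s=np.cos(yaw),np.sin(yaw)
    T=lambda q: np.array([x+c*q[0]-s*q[1],y+s*q[0]+c*q[1],q[2]])
    d={}
    for n,sy in(('+',1),('-',-1)):
        d['r-'+n]=T((-110,130*sy,80)); d['r+'+n]=T((110,130*sy,80)); d['b-'+n]=T((-110,130*sy,0))
        a=(-np.cos(l),np.sin(l)); nn=(np.sin(l),np.cos(l))
        d['l'+n]=T((110+220*a[0]+5*nn[0],130*sy,80.5+220*a[1]+5*nn[1]))
        d['f'+n]=T((-95+130*np.cos(f),110*sy,68+130*np.sin(f)))
    return d
E
python3 - <<'E'
from h import *
from scipy.optimize import least_squares
import cv2
np.set_printoptions(precision=1,suppress=True)
S={'r-+':(50,285),'r--':(202,507),'b--':(205,545),'r+-':(413,380),'l+':(238,25),'l-':(417,241),'f+':(68,210),'f-':(197,405)}
T={'r++':(52,415),'r-+':(310,525),'r--':(420,235),'l+':(66,403),'l-':(205,62),'f+':(310,488),'f-':(408,215)}
O=[('scene',k,np.array([150+u/3.1,110+v/3.1])) for k,(u,v) in S.items()]+[('top',k,np.array([240+u/3.3,110+v/3.3])) for k,(u,v) in T.items()]
def res(p):
    d=model(p); return np.concatenate([proj(c,d[k])-o for c,k,o in O])
r=least_squares(res,[514,-118,1.2,1.6,1.6],loss='soft_l1',x_scale=[100,100,1,1,1])
p=r.x;print(np.round(p,3),r.cost)
for (c,k,o),e in zip(O,res(p).reshape(-1,2)):print(c,k,e,end='; ')
d=model(p);print();[print(k,v) for k,v in d.items()]
np.save('p.npy',p)
for cam,x0,y0,f in(('scene',150,110,3.1),('top',240,110,3.3)):
    im=cv2.imread(f'pics/z_{cam}.png')
    for k,v in d.items():
        q=(proj(cam,v)-[x0,y0])*f; cv2.circle(im,tuple(int(z) for z in q),4,(0,0,255),1)
    cv2.imwrite(f'pics/o_{cam}.png',im)
E
```

```text
[ 512.3 -114.3    1.2    1.5    1.5] 17.40128312940439
scene r-+ [-0.4 -2. ]; scene r-- [-2.7  0.2]; scene b-- [-1.2 -0.1]; scene r+- [ 1.2 -1.2]; scene l+ [-1.9 -2.6]; scene l- [-0.2  0.1]; scene f+ [-1.3 -1.4]; scene f- [0.1 0.7]; top r++ [0.5 1.5]; top r-+ [-0.4 -0.5]; top r-- [-0.5 -2.1]; top l+ [-0.5 -0.2]; top l- [ 0.3 -2.7]; top f+ [-0.6 -1.7]; top f- [ 0.9 -2.5]; 
r-+ [ 350.7 -167.9   80. ]
r++ [432.7  36.2  80. ]
b-+ [ 350.7 -167.9    0. ]
l+ [427.1  22.4 300. ]
f+ [ 378.8 -151.5  197.6]
r-- [ 592.  -264.8   80. ]
r+- [673.9 -60.6  80. ]
b-- [ 592.  -264.8    0. ]
l- [668.4 -74.5 300. ]
f- [ 583.  -233.5  197.6]
```

```bash
cat >> h.py <<'E'
p=np.load('p.npy') if __import__('os').path.exists('p.npy') else None
X,Y,YAW=p[:3]; c_,s_=np.cos(YAW),np.sin(YAW)
def W(cx,cy,z): return np.array([X+c_*cx-s_*cy,Y+s_*cx+c_*cy,z])
CX=np.array([c_,s_,0]);CY=np.array([-s_,c_,0]);DN=np.array([0,0,-1.])
RF=np.column_stack([-CX,CY,DN])   # camera to case -x
RL=np.column_stack([CX,-CY,DN])   # camera to case +x
def tip(h,r,a,th,w=11,gap=0):     # h=(hx,hz), flap-type rotating towards +x (sgn handled by caller)
    return (h[0]+r*np.cos(a)-(th+gap+w*np.sin(a))*np.sin(a), h[1]+r*np.sin(a)+(th+gap+w*np.sin(a))*np.cos(a))
E
python3 - <<'E'
from h import *
np.set_printoptions(precision=1,suppress=True)
print(np.round(p,3))
print('joints',robot.get_state()['joints'])
for R,n in((RF,'F'),(RL,'L')):
  print(n)
  for q in((-135,0,420),(-135,0,180),(-50,0,150),(15,0,72),(15,0,350),(160,0,350),(160,0,280),(130,0,285),(0,0,220),(-85,0,91),(-85,0,250)):
    w=W(*q);print(q,w,np.hypot(w[0],w[1]),robot.ik(w,R))
E
```

```text
[ 512.3 -114.3    1.2    1.5    1.5]
joints [-64.9  26.8  -2.8  87.8   1.4  65.4  -4.7]
F
(-135, 0, 420) [ 462.  -239.6  420. ] 520.4331592675838 None
(-135, 0, 180) [ 462.  -239.6  180. ] 520.4331592675838 [ -26.    25.3   64.4  113.9  -27.1   57.6 -150.5]
(-50, 0, 150) [ 493.7 -160.7  150. ] 519.1814523241734 [ 63.4  32.7 -67.2 110.8  35.   60.3 139. ]
(15, 0, 72) [ 517.9 -100.4   72. ] 527.5455185643751 [ 54.6  43.  -67.6 113.4  48.   58.1 121.7]
(15, 0, 350) [ 517.9 -100.4  350. ] 527.5455185643751 [ 59.6  18.5 -67.1  94.8  17.3  78.4 148.1]
(160, 0, 350) [571.9  34.2 350. ] 572.9610996275419 [-11.5  12.3   4.7  92.   -1.   75.8 151.5]
(160, 0, 280) [571.9  34.2 280. ] 572.9610996275419 [ -9.1  14.6   1.8  98.   -0.5  67.4 150.9]
(130, 0, 285) [560.8   6.4 285. ] 560.7973800830194 [ 44.1  26.5 -67.1  96.5  25.3  74.1 130.1]
(0, 0, 220) [ 512.3 -114.3  220. ] 524.9132443253301 [ 59.1  26.6 -66.9 105.8  26.8  65.7 140.9]
(-85, 0, 91) [ 480.6 -193.2   91. ] 518.0108173541784 [ -28.7   36.1   63.8  118.8  -42.2   51.9 -142.7]
(-85, 0, 250) [ 480.6 -193.2  250. ] 518.0108173541784 [ 7
[... 418 characters left out ...]
4 -21.3  41.6   5.1]
(15, 0, 350) [ 517.9 -100.4  350. ] 527.5455185643751 [-28.5   8.2  40.1  99.1  -5.4  74.7  -9.1]
(160, 0, 350) [571.9  34.2 350. ] 572.9610996275419 [-33.8  13.1  32.4  93.2  -7.2  75.8 -22.1]
(160, 0, 280) [571.9  34.2 280. ] 572.9610996275419 [-32.5  15.7  31.3  99.3  -8.7  67.5 -20.8]
(130, 0, 285) [560.8   6.4 285. ] 560.7973800830194 [-31.2  14.2  32.3 100.5  -8.1  67.7 -18.5]
(0, 0, 220) [ 512.3 -114.3  220. ] 524.9132443253301 [-25.1  14.9  40.1 110.1 -11.1  58.9  -2. ]
(-85, 0, 91) [ 480.6 -193.2   91. ] 518.0108173541784 [-23.7  31.   54.7 118.6 -34.6  47.8  29.7]
(-85, 0, 250) [ 480.6 -193.2  250. ] 518.0108173541784 [-24.9  13.6  50.6 109.1 -11.8  62.7   8.6]
```

```bash
python3 - <<'E'
from h import *
np.set_printoptions(precision=1,suppress=True)
robot.close()
s=robot.get_state();e=s['ee_pos']
robot.move_l([e[0],e[1],430],vel=250)
j=np.array(robot.get_state()['joints']); print(j)
j[0]=22; j[2]=0; j[6]=10
robot.move_joints(list(j))
s=robot.get_state();print(s['t'],s['joints'],s['ee_pos'],s['grip_width'],s['ft_force'])
for q in((-150,0,430),(-135,0,180),(-50,0,150),(-25,0,72),(-25,0,350),(160,0,360),(150,0,280),(0,0,220),(-85,0,91),(-85,0,250)):
    w=W(*q);print(q,w,robot.ik(w,RL),robot.ik(w,RF))
E
```

```text
[-65.5  22.   -2.1  69.    0.8  89.2  -4.2]
7.0667 [21.9 22.  -0.  69.   0.8 89.2 10. ] [ 607.6 -294.4  428.3] 0.7233972047567957 [-0.9  0.1  0.6]
(-150, 0, 430) [ 456.4 -253.5  430. ] [23.4  5.7  1.2 89.7 -0.1 84.5  2.7] None
(-135, 0, 180) [ 462.  -239.6  180. ] [ 22.9  15.   -0.1 111.5   0.   53.4   0.8] [ 73.3  29.7 -67.  109.   31.1  62.3 151.8]
(-50, 0, 150) [ 493.7 -160.7  150. ] [ 15.6  17.1  -2.7 113.3   1.   49.6  -9.5] [ 63.4  32.7 -67.2 110.8  35.   60.3 139. ]
(-25, 0, 72) [ 503.  -137.5   72. ] [ 13.3  23.6  -3.3 116.6   2.   39.9 -13.2] [ 34.9  26.8 -30.7 115.3  19.8  42.9 150.4]
(-25, 0, 350) [ 503.  -137.5  350. ] [ 13.    7.3  -2.7  97.9   0.4  74.8 -11.6] [ 68.4  21.  -74.5  95.4  20.5  79.5 149.2]
(160, 0, 360) [571.9  34.2 360. ] [ -2.   12.4  -6.9  90.5   1.5  77.2 -31. ] [ 19.3  15.2 -34.   89.3   8.6  78.2 142.6]
(150, 0, 280) [568.2  24.9 280. ] [ -1.1  14.6  -7.   98.1   1.9  67.5 -30.5] [ 20.3  17.5 -34.1  96.9  10.4  68.8 141.8]
(0, 0, 220) [ 512.3 -114.3  220. ] [ 11.3  13.1  -4.  108.2   1.1  58.7 -15. ] [ 59.1  26.6 -66.9 105.8  26.8  65.7 140.9]
(-85, 0, 91) [ 480.6 -193.2   91. ] [ 18.6  21.7  -1.7 116.3   0.9  42.   -5.6] [ 66.2  39.6 -67.5 113.8  44.2  57.7 135.2]
(-85, 0, 250) [ 480.6 -193.2  250. ] [ 18.4  10.8  -1.3 107.    0.3  62.3  -4.9] [ 73.5  27.5 -74.7 104.3  28.3  70.3 148.4]
```

```bash
python3 - <<'E'
from h import *
import cv2
np.set_printoptions(precision=1,suppress=True)
robot.movep(W(-145,0,430),RL)
robot.move_l(W(-140,0,178),vel=200)
cv2.imwrite('pics/b_scene.png',capture('scene'))
s=robot.get_state();print(s['t'],s['ee_pos'],s['ft_force'])
f0=s['ft_force']
for a in np.deg2rad(np.arange(92,17,-12)):
    r=70+35*a/(np.pi/2)
    x,z=tip((-95,68),r,a,4)
    robot.move_l(W(x,0,z),vel=90)
    s=robot.get_state(); print(round(np.rad2deg(a)),(round(x),round(z)),s['t'],s['ft_force']-f0)
cv2.imwrite('pics/c_scene.png',capture('scene'))
E
python3 -c "
import cv2,numpy as np
a=[cv2.resize(cv2.imread(f'pics/{k}_scene.png')[100:300,130:330],None,fx=2,fy=2,interpolation=2) for k in 'bc']
cv2.imwrite('pics/bc.png',np.hstack(a))"
```

```text
9.1917 [ 461.  -244.6  179. ] [-0.3  0.2  0.8]
92 (-114, 173) 9.6417 [ 0.8 -1.2 -0.9]
80 (-92, 170) 10.0333 [ 0.3 -0.4 -0.2]
68 (-72, 163) 10.4167 [ 0.4 -0.8 -0.1]
56 (-55, 151) 10.8 [ 0.2 -1.  -1.3]
44 (-40, 137) 11.175 [-0.5 -0.1 -0.8]
32 (-30, 120) 11.5417 [ 0.5 -0.3 -0.3]
20 (-25, 102) 11.9 [-0.1 -0.5 -0.8]
```

View pics/bc.png

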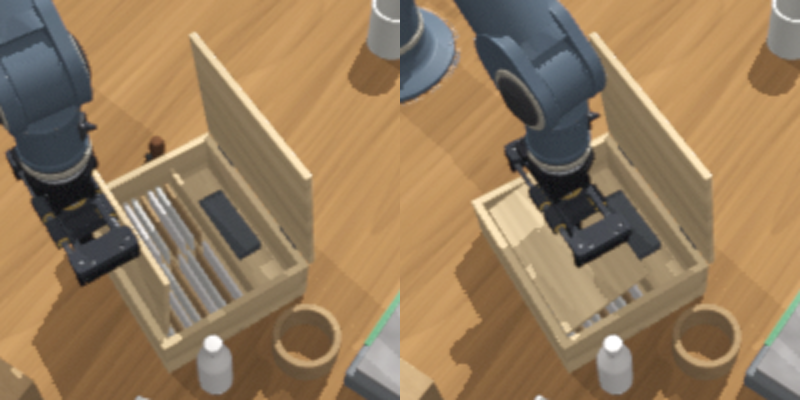

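The left frame shows the tool outside the upright flap. In the right frame the flap is folded most of the way down, the lid is still open, and nothing has shifted. I'll press it down the rest of the way while watching the force.

```bash
python3 - <<'E'
from h import *
import cv2
np.set_printoptions(precision=1,suppress=True)
f0=np.array([-.3,.2,.8])
robot.move_l(W(-26,0,82),vel=90)
z=82
while z>58:
    z-=2; robot.move_l(W(-27,0,z),vel=40)
    s=robot.get_state(); f=s['ft_force']-f0; print(z,round(s['ee_pos'][2],1),f)
    if f[2]>10: break
robot.sleep(0.2); print(robot.get_state()['ft_force'])
robot.move_l(W(-40,0,360),vel=250)
cv2.imwrite('pics/d_scene.png',capture('scene'));cv2.imwrite('pics/d_top.png',capture('top'));print(robot.get_state()['t'])
a=cv2.resize(cv2.imread('pics/d_scene.png')[100:300,130:330],None,fx=2,fy=2,interpolation=2)
b=cv2.resize(cv2.imread('pics/d_top.png')[100:300,220:420],None,fx=2,fy=2,interpolation=2)
cv2.imwrite('pics/d.png',np.hstack([a,b]))
E
```

```text
80 80.3 [ 0.1  0.  -0.8]
78 78.0 [-0.1 -0.5  0.4]
76 75.8 [ 0.  -0.1 -1.2]
74 73.8 [ 0.8 -0.8 -0.2]
72 72.4 [-0.9  0.1  3.8]
70 72.2 [-6.1  0.  18.7]
[-5.8  1.3 18.7]
15.4333
```

View pics/d.png

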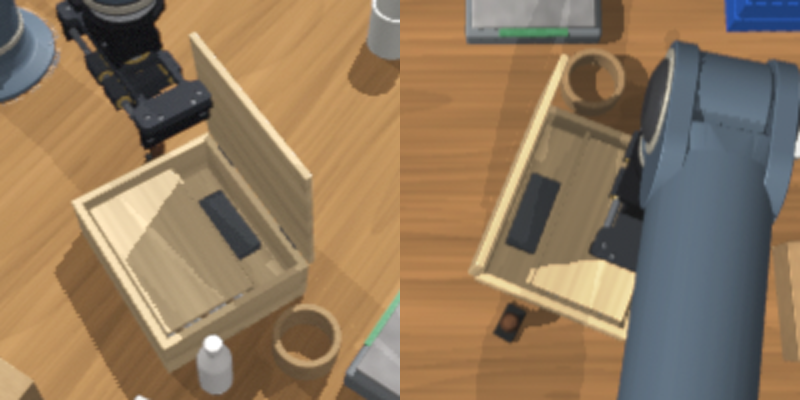

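The flap stopped hard at z = 72.2, which is its flat height, and the pictures show it flat with the lid upright and everything else in place. Next is the lid.

```bash
python3 - <<'E'
from h import *
import cv2
np.set_printoptions(precision=1,suppress=True)
print(np.round(p,4).tolist())
robot.move_l(W(-30,0,400),vel=250)
robot.move_l(W(155,0,380),RL,vel=250)
robot.move_l(W(155,0,275),vel=150)
f0=robot.get_state()['ft_force']
cv2.imwrite('pics/e_scene.png',capture('scene'))
for a in np.deg2rad(np.arange(96,44,-10)):
    x,z=tip((-110,80.5),195,a,10); x=-x
    robot.move_l(W(x,0,z),vel=120)
    s=robot.get_state(); print(round(np.rad2deg(a)),(round(x),round(z)),s['t'],s['ft_force']-f0)
cv2.imwrite('pics/f_scene.png',capture('scene'))
a=[cv2.resize(cv2.imread(f'pics/{k}_scene.png')[80:280,130:330],None,fx=2,fy=2,interpolation=2) for k in 'ef']
cv2.imwrite('pics/ef.png',np.hstack(a))
E
```

```text
[512.3215, -114.283, 1.189, 1.4801, 1.4882]
96 (151, 272) 17.7917 [-1.3 -0.3  0.5]
86 (117, 276) 18.225 [0.1 1.3 0.2]
76 (83, 275) 18.6583 [-1.   0.7  0.2]
66 (49, 267) 19.1 [-0.8  0.7  1.5]
56 (17, 253) 19.5417 [-0.9 -0.1  0.1]
46 (-13, 233) 19.9833 [-0.9  0.7  0.2]
```

View pics/ef.png

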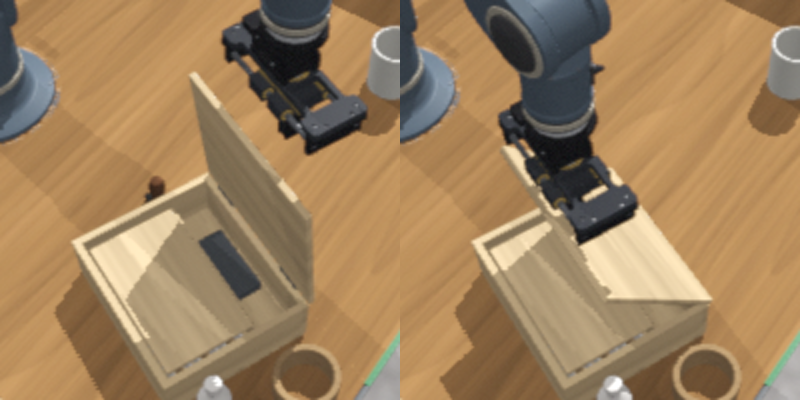

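In the right frame the lid has come down to about 45°, with the tool on its outer face and the case still in place. I'll carry on down.

```bash
python3 - <<'E'
from h import *
import cv2
np.set_printoptions(precision=1,suppress=True)
f0=np.array([-.3,.2,.8])
for a in np.deg2rad(np.arange(36,3,-8)):
    x,z=tip((-110,80.5),195,a,10); x=-x
    robot.move_l(W(x,0,z),vel=120)
    s=robot.get_state(); print(round(np.rad2deg(a)),(round(x),round(z)),s['t'],s['ft_force']-f0)
z=100
while z>76:
    z-=2; robot.move_l(W(-85,0,z),vel=40)
    s=robot.get_state(); f=s['ft_force']-f0; print(z,round(s['ee_pos'][2],1),f)
    if f[2]>14: break
robot.sleep(0.3); print(robot.get_state()['ft_force'])
robot.move_l(W(-85,0,300),vel=200)
robot.movep(W(-85,0,430)+[0,-80,0],RL)
cv2.imwrite('pics/g_scene.png',capture('scene'));cv2.imwrite('pics/g_top.png',capture('top'));print(robot.get_state()['t'])
a=cv2.resize(cv2.imread('pics/g_scene.png')[100:300,130:330],None,fx=2,fy=2,interpolation=2)
b=cv2.resize(cv2.imread('pics/g_top.png')[100:300,220:420],None,fx=2,fy=2,interpolation=2)
cv2.imwrite('pics/g.png',np.hstack([a,b]))
E
```

```text
36 (-38, 208) 20.4833 [-0.2 -0.5 -0.4]
28 (-55, 185) 20.875 [ 0.6 -0.5 -0.3]
20 (-69, 160) 21.2667 [ 0.2 -0.2 -0.8]
12 (-78, 133) 21.6583 [ 0.3 -0.8 -1.7]
4 (-84, 105) 22.05 [ 0.6 -0.6 -0.2]
98 98.1 [-0.8 -1.2 -0.6]
96 96.0 [ 0.5  0.2 -1.3]
94 93.9 [ 0.2 -0.5 -0.7]
92 91.8 [ 0.1 -0.1 -0.7]
90 90.9 [-1.1  0.9  7.5]
88 90.7 [-5.9  2.2 20.3]
[-6.2  3.6 22.3]
25.8917
```

View pics/g.png

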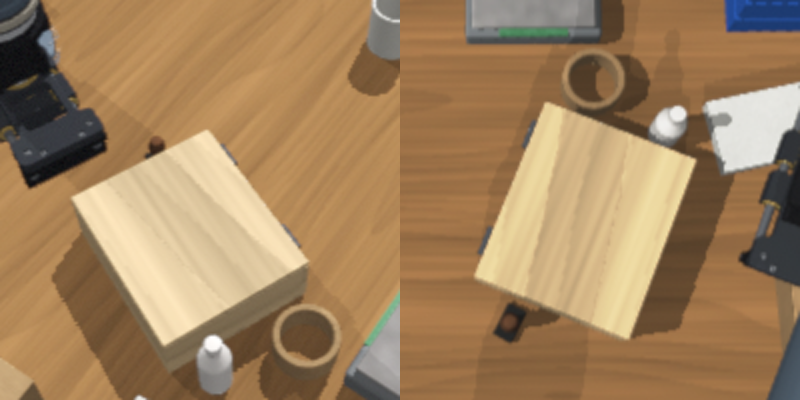

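The lid lies flat on the case, it stopped at 90.7 mm under load, and the arm is clear. One numeric check, then I'll hand in.

```bash
python3 - <<'E'
from h import *
import cv2
np.set_printoptions(precision=1,suppress=True)
capture('scene');capture('top')
a=tip_of('scene','lid_edge');b=tip_of('top','lid_edge')
if a and b: print(tri([ray('scene',a[0]['centre']),ray('top',b[0]['centre'])]),'expected',W(-110,0,85.5))
# case front-bottom area, unoccluded in both: shift by phase correlation
A=cv2.imread('pics/d_scene.png',0);B=cv2.imread('pics/g_scene.png',0)
for sl in((slice(240,300),slice(170,215)),(slice(200,270),slice(150,200))):
    print(cv2.phaseCorrelate(A[sl].astype(np.float32),B[sl].astype(np.float32)))
s=robot.get_state();print(s['ee_pos'],s['ft_force'],s['t'])
robot.sign_off()
E
```

```text
(array([ 470.6, -216.4,   76.9]), [np.float64(1.3085865203553706), np.float64(1.3085865203554523)]) expected [ 471.3 -216.4   85.5]
((0.5199523718074417, 0.2098174453714492), 0.8196714683815285)
((0.3395805394929319, 0.4545171739601628), 0.6185528296894497)
[ 480.6 -272.3  428.9] [ 0.1  0.6 -0.2] 26.0917
the job is handed in; nothing more can be done
```

I folded the flap flat with the lid still open, then pushed the lid shut, and handed the job in at about 26 s of the 58 s allowed. No verdict was reported.

- **Flap:** it stopped hard at z = 72.2 mm under about 18 N; flat is 72 mm. The pictures showed it flat with the lid still upright.
- **Lid:** its top stopped at z = 90.7 mm under about 20 N; shut is 90.5 mm. The pictures show it lying flat on the rim.
- **Lid edge:** the network's measurement agreed within 1 mm in the horizontal plane, but read 77 mm high against the expected 85.5 mm. I put that down to network and calibration error, because the contact height fits a shut lid.
- **Case position:** image comparison between the folded-flap and shut-lid pictures gave a shift of about half a pixel, roughly 1–2 mm. I did not measure the shift during the flap push.
- **Other things:** the stamp, tape, glue and mug look unmoved in the pictures. The ink pad is now hidden under the lid, but it had not moved when I last saw it. I did not measure the parcel and cards, but the tool did not go near them.
- **Robot:** it finished clear of everything, at a height of about 429 mm with no contact force.

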